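# Boot-test a phone: shut the jig, hold its battery on the contacts

## Task

Boot-test the opened phone that lies in the test jig. First press the jig's clear lid down until it snaps fully shut past its catch; only then lay the black battery pack flat in the jig's battery bay, brass terminals first, slide it in under the lip and push it fully home against the spring contacts, firmly but without ramming it. Nothing locks it there, so finish while still holding the pack pressed home, and leave the teal jar, the loupe and the beige tape roll where they stand.

Things in the scene. Friction and masses are not known exactly. Their poses are not given: they have to be found in the camera images.
- jig: phone test jig, fixed to the bench. Origin: middle of its grey metal base plate, on the bench; x points to the far, hinged side, y to the left. Plate 160 (x) x 168 (y) mm, top at 12 mm. Right half (centre y = -38 mm): black nest 160 x 90 mm, 30 mm high, with the opened phone, under the clear lid. Left half (centre y = +54 mm): battery bay, open toward -x, its floor the bare plate.
- bay_stop (a point): on the bay's centre line and floor: where the terminal end of a pack fully home stands. Axes as the jig's; push along +x. Spring contacts stand 6 mm before it (x = -6 mm) until pushed back. The lip roofs the bay from x = -24 mm on: 12.3 mm clear height, top 17 mm above the floor. Side rails, 45 mm apart, 7 mm high, from x = -27 mm on, with flared ends to x = -42 mm (50 mm apart there).
- bay_mouth (a point): on the bay's floor and centre line at the flared mouth of the rails, 42 mm before bay_stop; nearer than this the bay has no walls, and 25 mm of bare plate lies between the pack and the nest
- contacts (a joint): travel of the spring contacts at the back of the bay: 0 free, 0.006 m fully back at a solid stop. They resist with 3 N at first touch and 9 N fully back, and spring out when let go
- test_lid (a joint): angle of the jig's lid, rad: 0 shut, grows as it opens; starts at 0.7 to 1.1. A stiff hinge keeps it at any angle. At about 0.06 a bead on its catch plate meets a spring roller: it takes about 10 to 14 N on the lid's front edge to press it past; then it rests at 0 and stays.
- lid_press (a point): middle of the top of the lid's aluminium front bar, on a dark thumb pad, 156 mm from the hinge line: the place to press down. With the lid shut it is 39 mm above the bench and 76 mm before the jig's origin. The lid is 90 mm wide, 160 mm long, 6 mm thick.
- lid_hinge (a point): middle of the lid's hinge line, 33 mm above the bench, on the far side of the jig; the hinge turns about the jig's y axis
- pack: the phone's battery pack, loose: black slab 84 (x) x 42 (y) x 10 (z) mm, 55 g, grey label on top, a blue band near the rear, three brass terminals at the front (+x) end. Origin: centre of its underside. Starts flat on the bench, label up, +x roughly away from the robot. Grip it across its 42 mm width in the rear half, so that the fingers stay clear of the rails.
- pack_terminals (a point): middle of the pack's front end face, with the three brass terminals: 42 mm from the pack's origin along its x
- teal_jar: teal screw-lid jar, 59 mm across, 47 mm high, on the bench right of the jig (bystander); origin: centre of its underside
- loupe: black eye loupe standing on its wide end, 47 mm across, 36 mm high (bystander), beyond the pack; origin: centre of its underside
- tape_roll: roll of beige tape lying flat, 70 mm across, 19 mm high (bystander), right of the jig; origin: centre of its underside

How it is judged:
On the way, in this order (a step that is already met when the one before it is completed fails the run):
1. the lid is pressed shut past its catch (value of joint test_lid below 0.02 rad), for 0.3 s.
2. the pack's terminal end is under the lip (x of pack_terminals in the frame of bay_stop above -0.018 m and z of pack_terminals in the frame of bay_stop below 0.009 m and y of pack_terminals in the frame of bay_stop between -0.005 and 0.005 m), for 0.1 s.
At the end, for the whole second after the job is handed in: Lid shut (under 0.02 rad). Pack still, flat, label up, straight in the bay (0.08 rad), terminals first under the lip, within 5 mm of the centre line, held pressed by the fingers: contacts pushed back over 4 of their 6 mm, bearing on it with over 4 N (value of joint test_lid below 0.02 rad and value of joint contacts above 0.004 m and contact force between pack and contacts above 4 N and contact force between the fingers and pack above 2 N and x of pack_terminals in the frame of bay_stop above -0.003 m and z of pack_terminals in the frame of bay_stop below 0.009 m and y of pack_terminals in the frame of bay_stop between -0.005 and 0.005 m and angle between the x axis of pack and the x axis of jig, either way round below 0.08 rad and angle between pack's own z axis and vertical below 0.1 rad and linear speed of pack below 0.01 m/s); the arm keeps its last pose, push and grip.
It fails at once if the contacts are pressed while the lid is not shut (value of joint contacts above 0.0015 m and value of joint test_lid above 0.04 rad).
It fails at once if the pack is rammed into the contacts (over 50 N) (contact force between pack and contacts above 50 N).
It fails at once if the teal jar is pushed (over 20 mm) (distance of teal_jar from where it was at the start of the episode above 0.02 m).
It fails at once if the loupe is pushed (over 20 mm) (distance of loupe from where it was at the start of the episode above 0.02 m).
It fails at once if the tape roll is pushed (over 20 mm) (distance of tape_roll from where it was at the start of the episode above 0.02 m).
It also fails if it takes over 48 s, if anything falls off the work surface, if the arm or the gripper's body presses on something with over 40 N, if the wrist force passes 120 N, or if a joint passes its speed limit or range.

## Robot

A 6-joint arm with a two-finger parallel gripper is mounted at the origin on a cart in front of the work surface, level with it; the furniture and walls round the work are solid. World frame = base frame: x ahead of the robot, y to its left, z up, the work surface at z = 0. Lengths are in m, angles in rad, forces in N, time in s.
With the tool pointing down it reaches from about 0.325 to 1 m from the base axis. Payload 5.1 kg.
Tool frame: the origin (TCP) lies between the finger pads; the fingertips stand 17 mm ahead of it and the grasp point (between the pads) lies 2 mm behind it; z points along the fingers, y is the line along which they close (so a half turn about z gives the same grasp; the last joint's range is limited). The gripper opens to 85 mm and grips with 20 to 120 N. Pads are 22 mm wide; open, the fingers measure 114 mm over their backs; the gripper's body (76 mm by 85 mm) begins 54 mm behind the grasp point. The pads swing forward as they close: fully open they stand 13 mm farther back than shut.
Start: joints at [-1.303, 0.124, 1.65, -0, 1.367, -0.083], TCP at [0.223, -0.61, 0.248] pointing down, gripper open.
Joint ranges: [-2.61, 2.61], [-1.02, 2.33], [0.03, 2.71], [-1.35, 4.49], [0.32, 2.68], [-2.91, 2.91]. Speed limits (rad/s): [2.57, 2.57, 3.14, 3.14, 3.14, 3.14].

## Interface

Orientations are given as a 3x3 rotation matrix whose columns are the frame's x, y, z axes.
In Python, from cell import arm, cams gives the robot as it stands. The module is installed in compiled form; this text tells all that it offers.
- The arm moves only by the tool servo_tool, never from a script. Its argument "steps" is a list of rows, each a list of 3 entries, a list of its own where there are three numbers: the opening, from 0 (shut) to 1 (fully open), then the shift along the tool's x, y, z in units of 40 mm (1.0 is 40 mm), then the turn, a rotation vector about the tool's x, y, z in degrees. In form: [[jaw, [tx, ty, tz], [ax, ay, az]], ...]. A call has 1 to 20 rows; each row is the pose to reach, as a shift and turn from the pose commanded when the call began, along the tool's axes at that moment; what a row does not reach only later rows make up. A row lasts 1/8 s, in which the tool goes at most 62.5 mm and 10.7 degrees, less where a joint would pass 70% of its speed; a pose out of reach is approached as far as the arm can. A call with a gripper value outside its range is refused whole. The fingers move at their own pace and stop on an object; "squeeze" is the grip in N (left out, the last holds). Time passes only in rows, so rows that repeat a pose let the fingers close. It gives the time, the measured TCP pose, the force, the opening and the grip force at its end, in the units of the state.
- arm.state(): the state, without advancing time (a new reading comes with each control period).
- cams.camera(name): name is "scene" or "side" or "wrist"; returns a dict with "img" (480x640x3 uint8, red, green, blue), "depth" (480x640 float32, m along the optical axis (not along the pixel's ray), 0 where there is no reading), "K" (3x3 intrinsics, pixels), "extrinsics" (4x4, takes a point from camera to world coordinates). Camera axes: x right, y up, looking along -z (the intrinsics and any distortion apply to the point x, -y, -z); pixel columns grow to the right and rows downward; lengths in m; the calibration is good to about 2 mm. The wrist camera is an equidistant fisheye: a pixel r from the principal point sees the ray r / f radians off the axis. A picture is of the moment at which its call begins.
- arm.hand_in(): hands the job in; it is judged then, once.
The state is a dict: "clock": time; "joints": joint angles; "dq": joint speeds; "effort": joint torques, N m; "eef_pos": TCP position; "tool_rot": TCP orientation; "force": force on the tool from outside, world axes, zero at the start; "torque": the same for the moment, N m; "gripper_width": finger opening in m; "gripper_force": force on a finger pad.
Only numpy, scipy, OpenCV 4.12 (cv2) and the standard library are available. Lean on these libraries where they do the work, as an engineer would, in place of code of your own. Each camera call takes 0.05 s, during which the arm holds its last target. There are 200 camera calls.

## Working session

There is one attempt and no reset: what is moved stays moved. The work goes in short steps, Python scripts to look and compute and a tool call to move; the robot and the scene stay as the last step left them, time stands still between calls to the robot, and variables do not carry over. Pictures are saved under pics/ and viewed, at most 10 in all, crops included, and the job is handed in when it is done.

Besides the shell and the picture viewer there is one more tool, called as a command line: name --argument value ..., lists and objects as JSON in quotes. servo_tool: Moves the arm, as the interface text tells. Its arguments: {"type":"object","properties":{"steps":{"type":"array","items":{"type":"array"}},"squeeze":{"type":"number"}},"required":["steps"]}

```bash
mkdir -p pics; cat > h.py <<'E'
import numpy as np, cv2
from cell import arm, cams
def grab(n):
    c=cams.camera(n); np.savez('%s.npz'%n,**c); return c
def load(n): return dict(np.load('%s.npz'%n))
def px(c,u,v,z=None,win=1):
    K=c['K'];E=c['extrinsics'];r=np.array([(u-K[0,2])/K[0,0],-(v-K[1,2])/K[1,1],-1.])
    if z is None:
        d=c['depth'][int(v)-win:int(v)+win+1,int(u)-win:int(u)+win+1];d=np.median(d[d>0]);return (E@np.r_[r*d,1])[:3]
    w=E[:3,:3]@r; return E[:3,3]+w*(z-E[2,3])/w[2]
E
python3 - <<'E'
from h import *
np.set_printoptions(precision=3,suppress=True)
for n in('scene','side'):
    c=grab(n); cv2.imwrite('pics/%s0.png'%n,c['img'][:,:,::-1]); print(c['extrinsics'],c['K'])
s=arm.state();print(s)
E
```

```text
[[ 0.444  0.384 -0.809 -0.154]
 [-0.896  0.208 -0.393 -0.65 ]
 [ 0.018  0.899  0.437  0.407]
 [ 0.     0.     0.     1.   ]] [[503.879   0.    316.352]
 [  0.    503.879 233.289]
 [  0.      0.      1.   ]]
[[ 0.905  0.19  -0.381  0.161]
 [-0.426  0.396 -0.814 -1.12 ]
 [-0.003  0.899  0.439  0.504]
 [ 0.     0.     0.     1.   ]] [[499.089   0.    312.747]
 [  0.    499.089 237.947]
 [  0.      0.      1.   ]]
{'clock': 0.1, 'joints': array([-1.303,  0.124,  1.652,  0.   ,  1.368, -0.083]), 'dq': array([ 0.001, -0.   , -0.005,  0.001,  0.001,  0.   ]), 'effort': array([  0.001, -42.493, -36.666,  -0.   ,   0.004,   0.   ]), 'eef_pos': array([ 0.223, -0.61 ,  0.247]), 'tool_rot': array([[ 0.939,  0.344, -0.   ],
       [ 0.344, -0.939,  0.002],
       [ 0.   , -0.002, -1.   ]]), 'force': array([-0.182,  0.726, -0.115]), 'torque': array([-0.019,  0.01 , -0.013]), 'gripper_force': 0.0, 'gripper_width': 0.08529392249990364}
```

View pics/scene0.png

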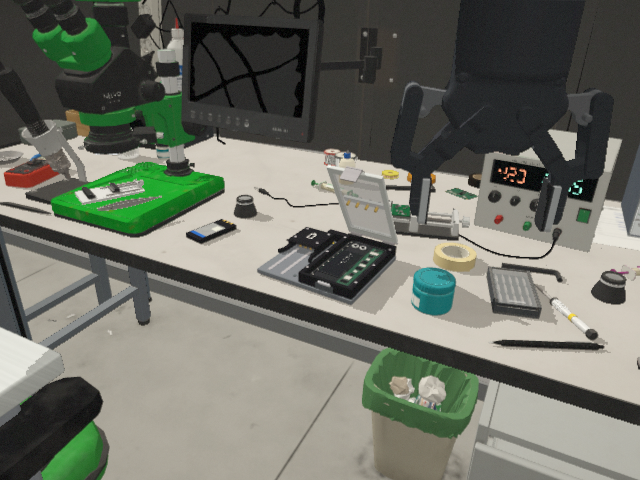

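View pics/side0.png

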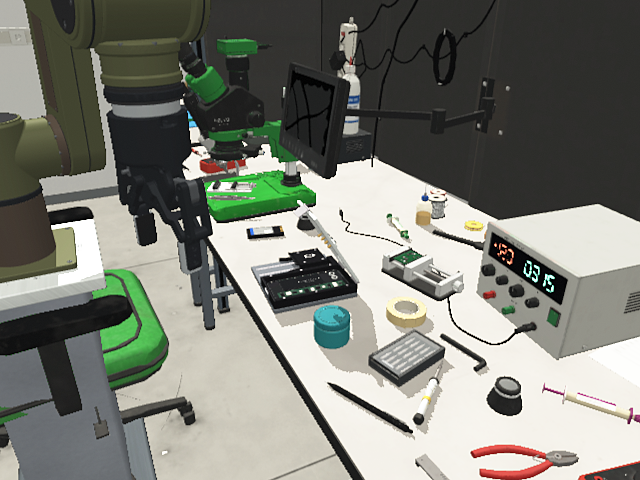

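The scene view shows the jig around (330,262) with its lid open, up to (360,175). The pack is at (211,230), the loupe at (245,205), the jar at (434,290) and the tape at (455,256). The side view shows the same layout, with the pack at (265,232) and the jig at (305,275). I'll enlarge both.

```bash
python3 - <<'E'
from h import *
c=load('scene');cv2.imwrite('pics/scene_c.png',cv2.resize(c['img'][160:310,180:410,::-1],(782,510),interpolation=cv2.INTER_CUBIC))
c=load('side');cv2.imwrite('pics/side_c.png',cv2.resize(c['img'][195:315,225:375,::-1],(750,600),interpolation=cv2.INTER_CUBIC))
E
```

```text
(no output)
```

View pics/scene_c.png

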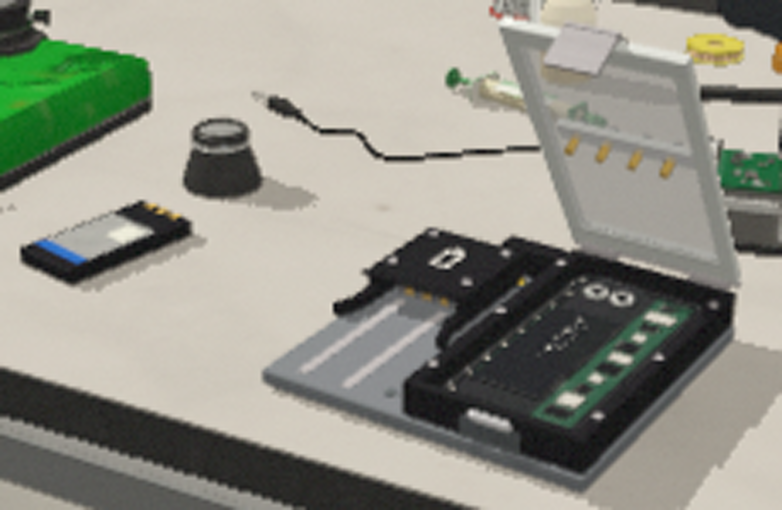

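View pics/side_c.png

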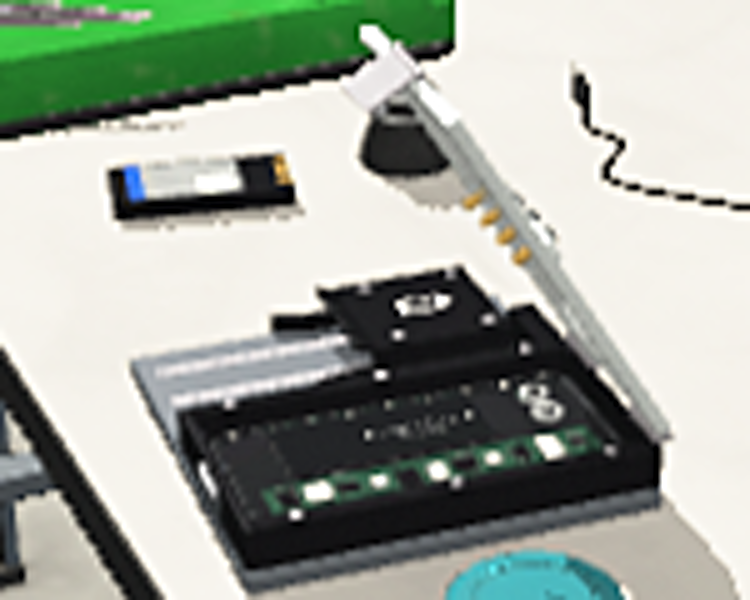

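```bash
python3 - <<'E'
from h import *
np.set_printoptions(precision=4,suppress=True)
S=load('scene');D=load('side')
s=lambda u,v:(180+(u+.5)/3.4-.5,160+(v+.5)/3.4-.5)
d=lambda u,v:(225+(u+.5)/5-.5,195+(v+.5)/5-.5)
def show(name,cam,f,pts,z=None):
    print(name);
    for p in pts:
        u,v=f(*p); print(p,px(cam,u,v,z), px(cam,round(u),round(v),None,0))
show('plate scene',S,s,[(265,375),(585,478)],.012)
show('plate side',D,d,[(133,360),(247,573)],.012)
show('nest scene',S,s,[(407,385),(590,440),(735,293),(513,240)],.03)
show('nest side',D,d,[(180,410),(245,540),(660,455),(530,310)],.03)
show('pack scene',S,s,[(22,250),(72,275),(190,222),(140,203)],.01)
show('pack side',D,d,[(108,170),(117,205),(297,182),(285,153)],.01)
show('lid scene',S,s,[(507,27),(684,62),(585,50),(560,240),(730,280),(575,150)],.1)
show('nest interior',S,s,[(430,395),(700,295)],.03)
show('lip',S,s,[(400,245),(440,275)],.029)
E
```

```text
plate scene
(265, 375) [ 0.4168 -0.273   0.012 ] [ 0.4199 -0.2717  0.01  ]
(585, 478) [ 0.4072 -0.4353  0.012 ] [ 0.4111 -0.4343  0.0098]
plate side
(133, 360) [ 0.4211 -0.2729  0.012 ] [ 0.4205 -0.2733  0.0114]
(247, 573) [ 0.4076 -0.4341  0.012 ] [ 0.4074 -0.4346  0.0128]
nest scene
(407, 385) [ 0.4123 -0.3488  0.03  ] [ 0.4144 -0.3471  0.0283]
(590, 440) [ 0.4085 -0.4361  0.03  ] [ 0.4124 -0.4343  0.0274]
(735, 293) [ 0.5638 -0.4469  0.03  ] [ 0.5642 -0.4471  0.0295]
(513, 240) [ 0.5663 -0.3278  0.03  ] [ 0.5721 -0.3261  0.0276]
nest side
(180, 410) [ 0.415  -0.3478  0.03  ] [ 0.4155 -0.3484  0.0293]
(245, 540) [ 0.4052 -0.4402  0.03  ] [ 0.4088 -0.432   0.0233]
(660, 455) [ 0.5609 -0.4532  0.03  ] [ 0.5857 -0.4135  0.0006]
(530, 310) [ 0.5691 -0.3338  0.03  ] [ 0.5697 -0.3344  0.0292]
pack scene
(22, 250) [ 0.4703 -0.089   0.01  ] [ 0.4706 -0.0885  0.0101]
(72, 275) [ 0.4594 -0.1301  0.01  ] [ 0.4615 -0.1286  0.0078]
(190, 222) [ 0.541  -0.1461  0.01  ] [ 0.5574 -0.1353  0.0008]
(140, 203) [ 0.5485 -0.1075  0.01  ] [ 0.55   -0.1068  0.01  ]
pack side
(108, 170) [ 0.4709 -0.091   
[... 177 characters left out ...]
31 -0.1091  0.01  ] [ 0.5612 -0.0911  0.0015]
lid scene
(507, 27) [ 0.6823 -0.2679  0.1   ] [ 0.4885 -0.3569  0.1705]
(684, 62) [ 0.6758 -0.3751  0.1   ] [ 0.4827 -0.4394  0.1712]
(585, 50) [ 0.6678 -0.3214  0.1   ] [ 0.4778 -0.3978  0.1714]
(560, 240) [ 0.4418 -0.4049  0.1   ] [ 0.6378 -0.3235 -0.0005]
(730, 280) [ 0.4402 -0.4794  0.1   ] [ 0.5608 -0.4441  0.0376]
(575, 150) [ 0.5348 -0.3721  0.1   ] [ 0.5303 -0.3743  0.1017]
nest interior
(430, 395) [ 0.4095 -0.3615  0.03  ] [ 0.4137 -0.3592  0.0269]
(700, 295) [ 0.5537 -0.4327  0.03  ] [ 0.5623 -0.4308  0.0264]
lip
(400, 245) [ 0.5355 -0.279   0.029 ] [ 0.5887 -0.2497 -0.0009]
(440, 275) [ 0.5151 -0.3122  0.029 ] [ 0.5137 -0.3129  0.0289]
```

```bash
cat >> h.py <<'E'
from scipy.spatial.transform import Rotation as Ro
yaw=-0.076; J0=np.array([.4938,-.3597])
RJ=np.array([[np.cos(yaw),-np.sin(yaw)],[np.sin(yaw),np.cos(yaw)]])
def toJ(p): return np.r_[RJ.T@(np.array(p[:2])-J0),p[2]]
def toW(x,y,z): return np.r_[J0+RJ@np.array([x,y]),z]
def down(a): return np.array([[np.cos(a),np.sin(a),0],[np.sin(a),-np.cos(a),0],[0,0,-1]])
def row(p,R,p0,R0):
    return np.round(R0.T@(p-p0)/.04,3), np.round(np.degrees(Ro.from_matrix(R0.T@R).as_rotvec()),1)
E
python3 - <<'E'
from h import *
np.set_printoptions(precision=3,suppress=True)
S=load('scene');D=load('side')
s=lambda u,v:(180+(u+.5)/3.4-.5,160+(v+.5)/3.4-.5)
d=lambda u,v:(225+(u+.5)/5-.5,195+(v+.5)/5-.5)
for p in [(370,272),(432,230),(480,290),(520,240)]: print('lipS',toJ(px(S,*s(*p),.029)),toJ(px(S,*s(*p),None,0)))
for p in [(318,290),(455,268),(500,340),(380,372)]: print('lipD',toJ(px(D,*d(*p),.029)),toJ(px(D,*d(*p),None,0)))
for p in [(585,50),(507,27),(684,62)]: print('lid',toJ(px(S,*s(*p),None,0)))
for p in [(390,85),(372,35)]: print('lidD',toJ(px(D,*d(*p),None,0)))
print('loupe',px(S,*s(222,160)),px(S,*s(222,192),0))
st=arm.state();p0=st['eef_pos'];R0=st['tool_rot']
print('hover',row(toW(.034,-.038,.232),down(yaw),p0,R0),row(toW(.034,-.038,.192),down(yaw),p0,R0))
E
```

```text
lipS [0.002 0.08  0.029] [0.001 0.079 0.029]
lipS [0.059 0.079 0.029] [0.061 0.081 0.028]
lipS [0.014 0.024 0.029] [0.016 0.026 0.028]
lipS [0.074 0.035 0.029] [0.074 0.036 0.029]
lipD [-0.     0.081  0.029] [-0.002  0.077  0.031]
lipD [0.059 0.079 0.029] [0.058 0.077 0.03 ]
lipD [0.053 0.014 0.029] [0.058 0.025 0.023]
lipD [0.    0.008 0.029] [-0.001  0.003  0.032]
lid [-0.012 -0.038  0.171]
lid [-0.003  0.004  0.17 ]
lid [-0.003 -0.079  0.17 ]
lidD [-0.012 -0.045  0.172]
lidD [-0.003  0.     0.172]
loupe [ 0.598 -0.13   0.022] [ 0.602 -0.126  0.   ]
hover (array([ 8.882, -2.332,  0.386]), array([-0.1,  0. , 24.5])) (array([ 8.882, -2.331,  1.386]), array([-0.1,  0. , 24.5]))
```

servo_tool --steps '[[0,[1,-0.26,0],[0,0,3]],[0,[2.3,-0.6,0],[0,0,7]],[0,[3.6,-0.95,0.1],[0,0,11]],[0,[4.9,-1.3,0.2],[0,0,15]],[0,[6.2,-1.63,0.3],[0,0,18]],[0,[7.5,-1.97,0.38],[0,0,22]],[0,[8.88,-2.33,0.39],[0,0,24.5]],[0,[8.88,-2.33,0.39],[0,0,24.5]],[0,[8.88,-2.33,0.39],[0,0,24.5]],[0,[8.88,-2.33,0.9],[0,0,24.5]],[0,[8.88,-2.33,1.39],[0,0,24.5]],[0,[8.88,-2.33,1.39],[0,0,24.5]],[0,[8.88,-2.33,1.39],[0,0,24.5]]]'

```text
clock: 1.72
eef_pos: [0.5245, -0.4011, 0.1923]
tool_rot: [[0.997, -0.077, -0.0], [-0.077, -0.997, 0.0], [-0.001, -0.0, -1.0]]
force: [0.6, 0.7, -0.5]
gripper_width: 0.0004
gripper_force: 0.0
```

servo_tool --steps '[[0,[-0.25,0,0.15],[0,0,0]],[0,[-0.48,0,0.31],[0,0,0]],[0,[-0.63,0,0.41],[0,0,0]],[0,[-0.79,0,0.52],[0,0,0]],[0,[-0.94,0,0.64],[0,0,0]],[0,[-1.08,0,0.76],[0,0,0]],[0,[-1.22,0,0.89],[0,0,0]],[0,[-1.35,0,1.02],[0,0,0]],[0,[-1.47,0,1.16],[0,0,0]],[0,[-1.59,0,1.31],[0,0,0]],[0,[-1.69,0,1.46],[0,0,0]],[0,[-1.79,0,1.62],[0,0,0]],[0,[-1.97,0,1.95],[0,0,0]],[0,[-2.11,0,2.3],[0,0,0]],[0,[-2.25,0,2.66],[0,0,0]],[0,[-2.35,0,3.02],[0,0,0]],[0,[-2.35,0,3.02],[0,0,0]]]'

```text
clock: 3.85
eef_pos: [0.4299, -0.3926, 0.0698]
tool_rot: [[0.997, -0.077, -0.003], [-0.077, -0.997, 0.003], [-0.003, -0.003, -1.0]]
force: [0.7, 0.4, -0.2]
gripper_width: 0.0001
gripper_force: 0.0
```

servo_tool --steps '[[0,[0,0,0.05],[0,0,0]],[0,[0,0,0.1],[0,0,0]],[0,[0,0,0.15],[0,0,0]],[0,[0,0,0.2],[0,0,0]],[0,[0,0,0.25],[0,0,0]],[0,[0,0,0.3],[0,0,0]],[0,[0,0,0.34],[0,0,0]],[0,[0,0,0.37],[0,0,0]]]'

```text
clock: 4.85
eef_pos: [0.4312, -0.3939, 0.0599]
tool_rot: [[0.997, -0.077, -0.001], [-0.077, -0.997, 0.001], [-0.001, -0.001, -1.0]]
force: [-8.9, 6.7, 19.5]
gripper_width: -0.0002
gripper_force: 9.9
```

```bash
python3 - <<'E'
from h import *
c=grab('side');cv2.imwrite('pics/side1.png',cv2.resize(c['img'][195:315,225:375,::-1],(750,600),interpolation=cv2.INTER_CUBIC))
E
```

```text
(no output)
```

View pics/side1.png

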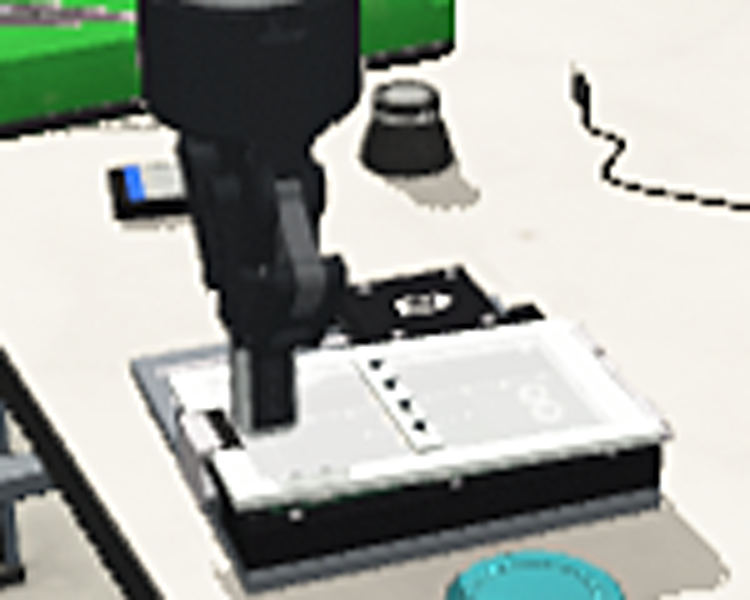

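servo_tool --steps '[[0,[0,0,-0.3],[0,0,0]],[0,[-0.32,0,-0.3],[0,0,0]],[0,[-0.32,0,-0.3],[0,0,0]],[0,[-0.32,0,-0.15],[0,0,0]],[0,[-0.32,0,-0.05],[0,0,0]],[0,[-0.32,0,0],[0,0,0]],[0,[-0.32,0,0.04],[0,0,0]],[0,[-0.32,0,0.08],[0,0,0]],[0,[-0.32,0,0.1],[0,0,0]],[0,[-0.32,0,0.1],[0,0,0]]]'

```text
clock: 6.15
eef_pos: [0.4183, -0.3925, 0.0547]
tool_rot: [[0.997, -0.076, -0.001], [-0.076, -0.997, 0.001], [-0.001, -0.001, -1.0]]
force: [-4.4, 4.6, 11.6]
gripper_width: -0.0
gripper_force: 5.6
```

servo_tool --steps '[[0,[0,0,0.04],[0,0,0]],[0,[0,0,0.08],[0,0,0]],[0,[0,0,0.12],[0,0,0]],[0,[0,0,0.12],[0,0,0]]]'

```text
clock: 6.65
eef_pos: [0.4185, -0.3929, 0.0539]
tool_rot: [[0.997, -0.076, -0.003], [-0.076, -0.997, 0.002], [-0.003, -0.002, -1.0]]
force: [-12.5, 13.7, 33.8]
gripper_width: -0.0004
gripper_force: 17.0
```

servo_tool --steps '[[0,[0,0,-0.8],[0,0,0]],[0,[0,0,-1.7],[0,0,0]],[0.5,[0.1,-0.7,-2.4],[0,0,1]],[0.8,[0.3,-2,-2.6],[0,0,2]],[0.8,[0.5,-3.4,-2.6],[0,0,3]],[0.8,[0.7,-4.8,-2.6],[0,0,5]],[0.8,[0.9,-6,-2.6],[0,0,6]],[0.8,[1.06,-7.1,-2.6],[0,0,6.5]],[0.8,[1.06,-7.1,-2.6],[0,0,6.5]],[0.8,[1.06,-7.1,-2.6],[0,0,6.5]]]'

```text
clock: 7.9
eef_pos: [0.4824, -0.113, 0.1522]
tool_rot: [[0.982, -0.189, -0.0], [-0.189, -0.982, -0.0], [0.0, 0.0, -1.0]]
force: [0.3, 0.4, 0.3]
gripper_width: 0.0683
gripper_force: 0.0
```

```bash
python3 - <<'E'
from h import *
np.set_printoptions(precision=4,suppress=True)
w=grab('wrist');c=grab('scene');d=grab('side')
print(w['K'],w['extrinsics'])
a=cv2.resize(c['img'][180:300,170:410,::-1],(800,400),interpolation=cv2.INTER_CUBIC)
cv2.imwrite('pics/w1.png',w['img'][:,:,::-1]);cv2.imwrite('pics/scene1.png',a)
print(arm.state()['force'])
E
```

```text
[[371.6483   0.     317.6813]
 [  0.     371.6483 237.2111]
 [  0.       0.       1.    ]] [[-0.1889  0.9476  0.2575  0.5479]
 [-0.982  -0.1826 -0.0484 -0.1255]
 [ 0.0012 -0.262   0.9651  0.2762]
 [ 0.      0.      0.      1.    ]]
[-0.8381  0.0228  1.081 ]
```

View pics/w1.png

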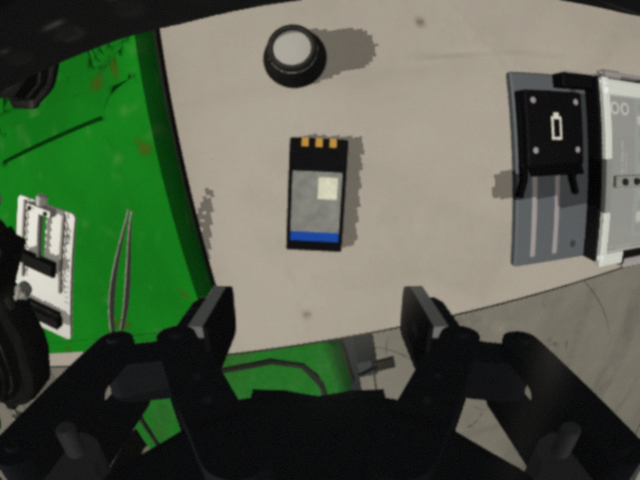

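View pics/scene1.png

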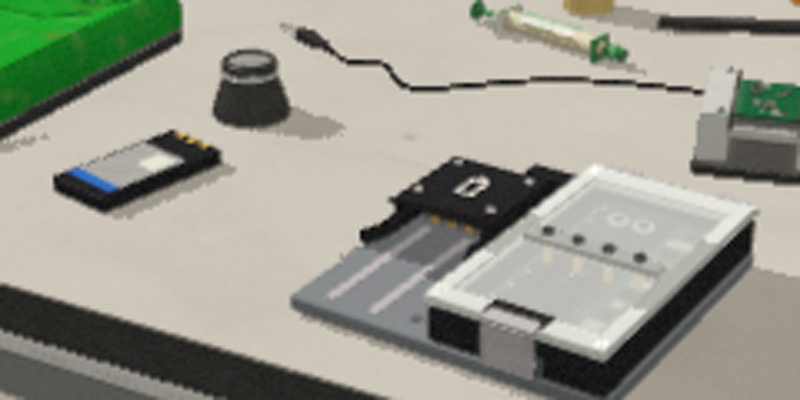

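The lid is shut. The wrist view shows the pack corners at (291,138), (348,140), (341,250) and (287,247). The jig plate's left edge runs from (508,72) to (513,265).

```bash
cat >> h.py <<'E'
def fish(c,u,v,z):
    K=c['K'];E=c['extrinsics'];x=(u-K[0,2])/K[0,0];y=(v-K[1,2])/K[1,1];t=np.hypot(x,y)
    r=np.array([x/t*np.sin(t),-y/t*np.sin(t),-np.cos(t)]);w=E[:3,:3]@r
    return E[:3,3]+w*(z-E[2,3])/w[2]
E
python3 - <<'E'
from h import *
np.set_printoptions(precision=4,suppress=True)
w=load('wrist')
P=np.array([fish(w,*p,.01) for p in[(291,138),(348,140),(341,250),(287,247)]]);print(P,P.mean(0))
f=P[0]+P[1]-P[2]-P[3];print('yaw',np.arctan2(f[1],f[0]),np.linalg.norm(f)/2,np.linalg.norm(P[0]-P[1]),np.linalg.norm(P[2]-P[3]))
for n,p,z in [('plateFL',(513,265),.012),('plateFarL',(508,72),.012),('lipNearL',(521,168),.029),('lipNearR',(583,174),.029),('lipFarL',(516,90),.029),('lipFarR',(581,95),.029),('flareL',(518,196),.019),('flareR',(576,192),.019),('nestFL',(587,262),.03)]:
    q=fish(w,*p,z);print(n,q,toJ(q))
cv2.imwrite('pics/w1c.png',cv2.resize(w['img'][55:280,490:640,::-1],(400,600),interpolation=cv2.INTER_CUBIC))
E
```

```text
[[ 0.552  -0.1074  0.01  ]
 [ 0.543  -0.1468  0.01  ]
 [ 0.4638 -0.1275  0.01  ]
 [ 0.4738 -0.0882  0.01  ]] [ 0.5081 -0.1175  0.01  ]
yaw -0.24001007373581704 0.0810599799797122 0.0404583810006909 0.04056320836424984
plateFL [ 0.423  -0.2677  0.012 ] [-0.0776  0.0864  0.012 ]
plateFarL [ 0.5786 -0.2802  0.012 ] [0.0785 0.0857 0.012 ]
lipNearL [ 0.5055 -0.2701  0.029 ] [0.0048 0.0902 0.029 ]
lipNearR [ 0.4933 -0.3321  0.029 ] [-0.0026  0.0275  0.029 ]
lipFarL [ 0.563  -0.2744  0.029 ] [0.0625 0.0903 0.029 ]
lipFarR [ 0.5565 -0.3382  0.029 ] [0.0609 0.0262 0.029 ]
flareL [ 0.4824 -0.2711  0.019 ] [-0.0181  0.0874  0.019 ]
flareR [ 0.4769 -0.3314  0.019 ] [-0.019   0.0269  0.019 ]
nestFL [ 0.4167 -0.3365  0.03  ] [-0.0787  0.0173  0.03  ]
```

View pics/w1c.png

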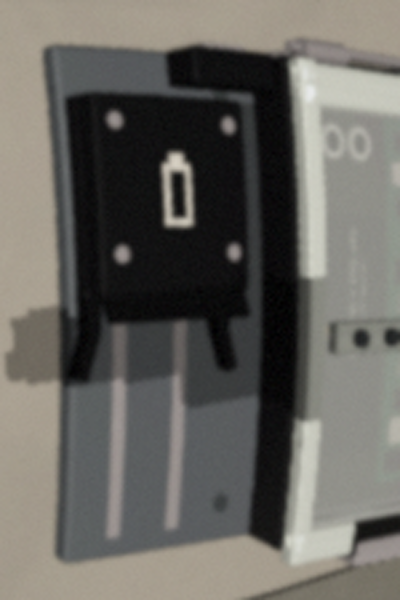

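The crop shows the lip's near edge at about y=310 and the flared rail ends at about (75,375) and (230,365). The bay is clear. Next I grasp the pack.

servo_tool --squeeze 40 --steps '[[0.8,[0,0,0.9],[0,0,2]],[0.8,[0.02,-0.02,1.9],[0,0,2]],[0.8,[0.02,-0.02,2.7],[0,0,2]],[0.8,[0.02,-0.02,3.1],[0,0,2]],[0.8,[0.02,-0.02,3.3],[0,0,2]],[0.8,[0.02,-0.02,3.36],[0,0,2]],[0.8,[0.02,-0.02,3.36],[0,0,2]],[0.4,[0.02,-0.02,3.36],[0,0,2]],[0.2,[0.02,-0.02,3.36],[0,0,2]],[0.2,[0.02,-0.02,3.36],[0,0,2]],[0.2,[0.02,-0.02,3.36],[0,0,2]],[0.2,[0.02,-0.02,3.36],[0,0,2]]]'

```text
clock: 9.55
eef_pos: [0.4843, -0.1123, 0.019]
tool_rot: [[0.975, -0.223, 0.002], [-0.223, -0.975, -0.001], [0.002, 0.0, -1.0]]
force: [-0.2, 0.2, 5.9]
gripper_width: 0.0409
gripper_force: 41.0
```

servo_tool --squeeze 40 --steps '[[0.6,[0,0,-0.08],[0,0,0]],[0.6,[0,0,-0.08],[0,0,0]],[0.2,[0,0,-0.08],[0,0,0]],[0.2,[0,0,-0.08],[0,0,0]],[0.2,[0,0,-0.08],[0,0,0]],[0.2,[0,0,-0.08],[0,0,0]]]'

```text
clock: 10.3
eef_pos: [0.4834, -0.1121, 0.0212]
tool_rot: [[0.975, -0.223, -0.0], [-0.223, -0.975, -0.0], [-0.0, 0.0, -1.0]]
force: [-0.7, 1.1, 3.3]
gripper_width: 0.0403
gripper_force: 40.6
```

```bash
python3 - <<'E'
from h import *
np.set_printoptions(precision=4,suppress=True)
s=arm.state();p0=s['eef_pos'];R0=s['tool_rot'];print(p0,s['force'])
# lift then to local: terminals ahead 67 of TCP, terminal start at x=-30 -> TCP x=-97
print(row(toW(-.10,.054,.120),down(yaw),p0,R0))
E
```

```text
[ 0.4834 -0.1121  0.0212] [-0.7388  1.1268  3.3331]
(array([-1.039,  5.012, -2.47 ]), array([ 0. ,  0. , -8.5]))
```

servo_tool --steps '[[0.2,[0,0,-0.4],[0,0,0]],[0.2,[0,0,-1.2],[0,0,0]],[0.2,[-0.1,0.5,-2],[0,0,-1]],[0.2,[-0.3,1.4,-2.47],[0,0,-3]],[0.2,[-0.52,2.5,-2.47],[0,0,-5]],[0.2,[-0.75,3.6,-2.47],[0,0,-7]],[0.2,[-0.95,4.6,-2.47],[0,0,-8]],[0.2,[-1.04,5.01,-2.47],[0,0,-8.5]],[0.2,[-1.04,5.01,-2.47],[0,0,-8.5]],[0.2,[-1.04,5.01,-2.47],[0,0,-8.5]]]'

```text
clock: 11.55
eef_pos: [0.3982, -0.2976, 0.1201]
tool_rot: [[0.997, -0.077, 0.0], [-0.077, -0.997, 0.0], [0.0, -0.0, -1.0]]
force: [0.3, 0.1, -1.5]
gripper_width: 0.0402
gripper_force: 40.5
```

```bash
python3 - <<'E'
from h import *
np.set_printoptions(precision=4,suppress=True)
w=grab('wrist');c=grab('scene');d=grab('side');print(w['extrinsics'][:3,3],arm.state()['force'],arm.state()['gripper_width'])
cv2.imwrite('pics/w2.png',cv2.resize(w['img'][0:300,160:560,::-1],(800,600),interpolation=cv2.INTER_CUBIC))
E
```

```text
[ 0.4647 -0.3028  0.2441] [ 0.769   0.4142 -1.3529] 0.04019195645656788
```

View pics/w2.png

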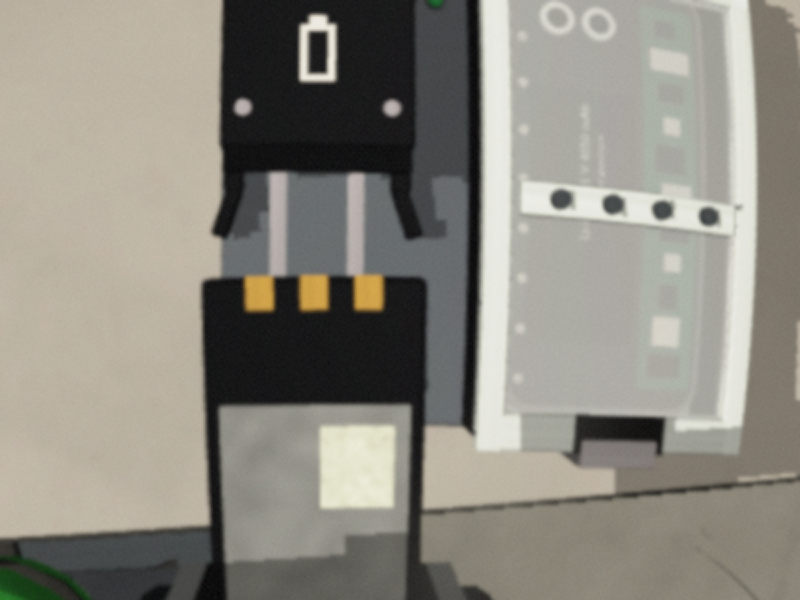

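The pack is held straight, with its front edge from (203,283) to (426,280). The lip's front edge is at y≈143–172 and its centre at u≈317. The rail flare tips are at y≈236.

```bash
python3 - <<'E'
from h import *
np.set_printoptions(precision=4,suppress=True)
w=load('wrist')
for n,p,z in [('pack FL',(203,283),.109),('pack FR',(426,280),.109),('pack L',(211,404),.109),('pack R',(421,404),.109),('term',(314,279),.109),
 ('lip L',(220,143),.029),('lip R',(414,143),.029),('lipfaceL',(226,172),.0243),('lipfaceR',(410,172),.0243),('stripL',(278,174),.012),('stripR',(356,174),.012),('stripLn',(278,270),.012),('stripRn',(356,270),.012),
 ('flareL out',(214,236),.019),('flareR out',(421,236),.019),('flareLin',(226,237),.019),('flareRin',(406,237),.019),('screwL',(242,107),.029),('screwR',(392,107),.029),('plate FR?',(423,424),.012),('lidFL',(477,449),.039),('lidFR',(738,453),.039),('lidFarL',(483,5),.039)]:
    q=fish(w,160+(p[0]+.5)/2-.5,(p[1]+.5)/2-.5,z);print(n,q,toJ(q))
E
```

```text
pack FL [ 0.4656 -0.2824  0.109 ] [-0.034   0.0749  0.109 ]
pack FR [ 0.463  -0.3227  0.109 ] [-0.0335  0.0345  0.109 ]
pack L [ 0.4432 -0.2817  0.109 ] [-0.0564  0.0739  0.109 ]
pack R [ 0.4402 -0.3205  0.109 ] [-0.0564  0.035   0.109 ]
term [ 0.4645 -0.3025  0.109 ] [-0.0335  0.0548  0.109 ]
lip L [ 0.5067 -0.2786  0.029 ] [0.0067 0.0818 0.029 ]
lip R [ 0.5024 -0.334   0.029 ] [0.0067 0.0263 0.029 ]
lipfaceL [ 0.4986 -0.2792  0.0243] [-0.0013  0.0806  0.0243]
lipfaceR [ 0.4945 -0.3328  0.0243] [-0.0014  0.0269  0.0243]
stripL [ 0.4982 -0.2938  0.012 ] [-0.0006  0.066   0.012 ]
stripR [ 0.4964 -0.3177  0.012 ] [-0.0006  0.042   0.012 ]
stripLn [ 0.4681 -0.2915  0.012 ] [-0.0308  0.0661  0.012 ]
stripRn [ 0.4663 -0.3155  0.012 ] [-0.0308  0.042   0.012 ]
flareL out [ 0.4802 -0.2735  0.019 ] [-0.0202  0.0849  0.019 ]
flareR out [ 0.4754 -0.3354  0.019 ] [-0.0202  0.0228  0.019 ]
flareLin [ 0.4795 -0.2771  0.019 ] [-0.0206  0.0813  0.019 ]
flareRin [ 0.4753 -0.3308  0.019 ] [-0.0206  0.0274  0.019 ]
screwL [ 0.5169 -0.2857  0.029 ] [0.0174 0.0755 0.029 ]
screwR [ 0.5136 -0.3285  0.029 ] [0.0174 0.0326 0.029 ]
plate FR? [ 0.4161 -0.3336  0.012 ] [-0.0795  0.0201  0.012 ]
lidFL [ 0.4133 -0.3455  0.039 ] [-0.0813  0.0081  0.039 ]
lidFR [ 0.406  -0.4333  0.039 ] [-0.0819 -0.08    0.039 ]
lidFarL [ 0.5421 -0.356   0.039 ] [0.0479 0.0073 0.039 ]
```

servo_tool --steps '[[0.2,[0,0.015,0.6],[0,0,0]],[0.2,[0,0.015,1.3],[0,0,0]],[0.2,[0,0.015,1.8],[0,0,0]],[0.2,[0,0.015,2.0],[0,0,0]],[0.2,[0,0.015,2.1],[0,0,0]],[0.2,[0,0.015,2.15],[0,0,0]],[0.2,[0,0.015,2.17],[0,0,0]],[0.2,[0,0.015,2.17],[0,0,0]]]'

```text
clock: 12.7
eef_pos: [0.3983, -0.299, 0.0337]
tool_rot: [[0.997, -0.077, 0.001], [-0.077, -0.997, -0.001], [0.001, 0.001, -1.0]]
force: [-0.2, 0.4, -1.2]
gripper_width: 0.0404
gripper_force: 40.5
```

servo_tool --steps '[[0.2,[0,0,0.015],[0,0,0]],[0.2,[0,0,0.03],[0,0,0]],[0.2,[0,0,0.03],[0,0,0]]]'

```text
clock: 13.08
eef_pos: [0.3982, -0.2991, 0.0328]
tool_rot: [[0.997, -0.077, -0.0], [-0.077, -0.997, -0.0], [0.0, 0.0, -1.0]]
force: [-2.4, 1.0, 5.7]
gripper_width: 0.0407
gripper_force: 41.2
```

```bash
python3 - <<'E'
from h import *
np.set_printoptions(precision=4,suppress=True)
w=grab('wrist');s=arm.state();print(s['eef_pos'],s['force'],toJ(s['eef_pos']))
im=w['img'];
# row profiles through the pack front and strips, brass mask
hsv=cv2.cvtColor(im,cv2.COLOR_RGB2HSV);m=cv2.inRange(hsv,(12,110,120),(30,255,255));n,l,st,ce=cv2.connectedComponentsWithStats(m)
for i in range(1,n):
    if st[i,4]>25: print('brass',st[i],toJ(fish(w,*ce[i],.022)))
E
```

```text
[ 0.3982 -0.2991  0.0328] [-2.1257  1.7342  6.8497] [-0.0999  0.0532  0.0328]
brass [310 137  14  19 254] [-0.036   0.0534  0.022 ]
brass [337 137  15  19 265] [-0.0359  0.0435  0.022 ]
brass [282 138  15  18 257] [-0.0361  0.0633  0.022 ]
```

servo_tool --steps '[[0.2,[0,-0.013,-0.015],[0,0,0]],[0.2,[0.15,-0.013,-0.015],[0,0,0]],[0.2,[0.3,-0.013,-0.015],[0,0,0]],[0.2,[0.45,-0.013,-0.015],[0,0,0]],[0.2,[0.6,-0.013,-0.015],[0,0,0]],[0.2,[0.75,-0.013,-0.015],[0,0,0]],[0.2,[0.88,-0.013,-0.015],[0,0,0]],[0.2,[1.0,-0.013,-0.015],[0,0,0]],[0.2,[1.06,-0.013,-0.015],[0,0,0]],[0.2,[1.06,-0.013,-0.015],[0,0,0]],[0.2,[1.06,-0.013,-0.015],[0,0,0]]]'

```text
clock: 14.5
eef_pos: [0.4407, -0.3018, 0.0332]
tool_rot: [[0.997, -0.076, -0.0], [-0.076, -0.997, -0.0], [-0.0, 0.0, -1.0]]
force: [-4.6, 1.0, 5.8]
gripper_width: 0.0406
gripper_force: 41.3
```

servo_tool --steps '[[0.2,[0.03,0,0],[0,0,0]],[0.2,[0.06,0,0],[0,0,0]],[0.2,[0.09,0,0],[0,0,0]],[0.2,[0.12,0,0],[0,0,0]],[0.2,[0.15,0,0],[0,0,0]],[0.2,[0.18,0,0],[0,0,0]],[0.2,[0.21,0,0],[0,0,0]],[0.2,[0.24,0,0],[0,0,0]],[0.2,[0.24,0,0],[0,0,0]]]'

```text
clock: 15.62
eef_pos: [0.4481, -0.3023, 0.0331]
tool_rot: [[0.997, -0.076, -0.006], [-0.076, -0.997, 0.001], [-0.006, -0.001, -1.0]]
force: [-12.8, 0.6, 11.9]
gripper_width: 0.0404
gripper_force: 42.0
```

servo_tool --steps '[[0.2,[0.01,0,-0.02],[0,0,0]],[0.2,[0.03,0,-0.02],[0,0,0]],[0.2,[0.06,0,-0.02],[0,0,0]],[0.2,[0.06,0,-0.02],[0,0,0]]]'

```text
clock: 16.12
eef_pos: [0.45, -0.3023, 0.0332]
tool_rot: [[0.997, -0.076, -0.007], [-0.076, -0.997, 0.001], [-0.007, -0.001, -1.0]]
force: [-11.8, -0.0, 10.3]
gripper_width: 0.041
gripper_force: 41.6
```

```bash
cat > chk.py <<'E'
from h import *
np.set_printoptions(precision=4,suppress=True)
w=grab('wrist');s=arm.state();print(s['clock'],s['eef_pos'],s['force'],s['torque'],toJ(s['eef_pos']))
hsv=cv2.cvtColor(w['img'],cv2.COLOR_RGB2HSV);m=cv2.inRange(hsv,(100,150,60),(130,255,255));n,l,st,ce=cv2.connectedComponentsWithStats(m)
for i in range(1,n):
    if st[i,4]>60: print('blue',st[i],ce[i])
# label front edge at the column u=318
g=w['img'][:,300:306].mean(axis=(1,2));print(g[130:260:1].round().astype(int))
E
python3 chk.py
```

```text
16.175 [ 0.45   -0.3023  0.0332] [-11.5845  -0.2771   9.0141] [-0.1256  1.912  -0.2349] [-0.048   0.0539  0.0332]
blue [ 274  313   87   15 1272] [316.3876 319.831 ]
[ 28  26  26  26  26  26  27  27  27  26  26  26  27  27  26  26  27  26
  27  27  26  26  25  25  26  26  26  26  26  26  26  25  26  26  26  27
  25  26  25  26  25  26  24  21  20  21  22  22  23  23  23  23  22  24
  24  24  23  24  26  23  24  24  25  24  23  22  21  20  22  25  26  39
  71 117 151 162 163 163 162 161 161 160 160 159 160 159 160 161 162 162
 162 162 163 162 163 163 162 162 162 162 162 163 162 162 163 164 165 165
 167 167 168 169 169 170 170 168 167 168 167 166 166 166 166 166 167 167
 168 168 168 169]
```

servo_tool --steps '[[0.2,[0.03,0,-0.02],[0,0,0]],[0.2,[0.06,0,-0.02],[0,0,0]],[0.2,[0.09,0,-0.02],[0,0,0]],[0.2,[0.09,0,-0.02],[0,0,0]]]'

```text
clock: 16.68
eef_pos: [0.4528, -0.3024, 0.0332]
tool_rot: [[0.997, -0.077, -0.008], [-0.077, -0.997, 0.002], [-0.009, -0.001, -1.0]]
force: [-12.6, -1.3, 6.7]
gripper_width: 0.0406
gripper_force: 41.3
```

```bash
python3 chk.py | head -2
```

```text
16.725 [ 0.4527 -0.3024  0.0332] [-12.6882  -1.2587   7.7382] [-0.2568  2.107  -0.2193] [-0.0453  0.054   0.0332]
blue [ 274  313   87   16 1285] [316.2296 320.014 ]
```

servo_tool --steps '[[0.2,[0.02,0,0],[0,0,0]],[0.2,[0.04,0,0],[0,0,0]],[0.2,[0.06,0,0],[0,0,0]],[0.2,[0.06,0,0],[0,0,0]]]'

```text
clock: 17.23
eef_pos: [0.4531, -0.3024, 0.0331]
tool_rot: [[0.997, -0.076, -0.014], [-0.076, -0.997, 0.003], [-0.014, -0.002, -1.0]]
force: [-21.9, -0.4, 13.5]
gripper_width: 0.0406
gripper_force: 42.0
```

```bash
python3 chk.py
```

```text
17.275 [ 0.4531 -0.3024  0.0332] [-19.8885  -2.2734  13.7051] [-0.2547  3.5518 -0.3374] [-0.0449  0.054   0.0332]
blue [ 274  313   88   16 1252] [316.4145 320.3115]
[ 27  26  26  26  27  27  26  27  26  26  25  28  26  27  26  26  26  25
  27  26  25  26  26  27  26  26  27  26  26  26  26  26  26  27  26  27
  26  27  27  26  26  26  27  26  25  26  26  26  26  26  25  23  20  19
  21  23  23  24  24  24  23  24  24  24  23  24  25  26  26  25  25  25
  26  24  24  42  93 141 161 162 162 161 162 162 161 162 162 162 162 162
 162 164 164 163 164 164 163 164 164 163 162 164 163 163 164 165 166 167
 168 169 170 170 170 170 170 170 169 168 168 168 168 168 167 167 167 168
 169 169 170 170]
```

servo_tool --steps '[[0.2,[0,0,0],[0,0,0]],[0.2,[0,0,0],[0,0,0]],[0.2,[0,0,0],[0,0,0]],[0.2,[0,0,0],[0,0,0]]]'

```text
clock: 17.77
eef_pos: [0.4531, -0.3024, 0.0332]
tool_rot: [[0.997, -0.076, -0.014], [-0.076, -0.997, 0.003], [-0.014, -0.002, -1.0]]
force: [-21.3, -1.6, 12.7]
gripper_width: 0.0403
gripper_force: 42.0
```

```bash
python3 - <<'E'
from h import *
np.set_printoptions(precision=4,suppress=True)
c=grab('scene')
for u,v in [(350,265),(365,240),(340,270)]: print(toJ(px(c,u,v)))
s=arm.state();print(s['eef_pos'],s['force'],s['dq'],s['gripper_force'])
E
python3 -c "
from cell import arm
print(arm.hand_in())"
```

```text
[-0.0328 -0.0533  0.0374]
[ 0.0565 -0.0349  0.0364]
[-0.0531 -0.0473  0.0369]
[ 0.4531 -0.3024  0.0332] [-20.8435  -0.8892  12.911 ] [-0.0002  0.0002  0.0004 -0.0004  0.0002 -0.0008] 41.95248305797577
the job is handed in; nothing more can be done
None
```

I pressed the lid shut, then slid the pack under the lip to a solid stop, and handed the job in with the gripper still pressing it home (about 21 N along the push); hand-in returned no verdict.

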